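# Set the nib tray against the vise and close its jaw on the pen cap

### The job

Get the little vise ready for knocking the inner cap out: push its sliding jaw along until the blue pen cap is nipped between the two jaws, and push the brown nib tray along the sill until its long side lies flat against the front of the vise, centred below the cap's mouth. Only push: do not lift the tray or the cap, leave the cap where it lies between the jaws, and leave everything else on the sill where it is.

Things in the scene. Friction and masses are not known exactly. Their poses are not given: they have to be found in the camera images.
- vise: small iron vise fixed to the sill; bed 60 mm (x) by 130 mm (y), top of the bed 30 mm above the sill, jaw tops 56 mm; a low 8 mm bolt lug with a bolt head to 14 mm sticks out 29 mm at each y end. Origin under the bed's centre. Its flat upright front (x = -30 mm) faces the robot side (-x); the fixed jaw stands on the -y half of the bed with its gripping face at y = -7.5 mm; the cap's mouth points to -x, at y = 0
- jaw (a joint): travel in m of the sliding jaw (plain bright steel block, 52 mm along x, 22 mm thick along y, from 30 to 56 mm above the sill, on the +y half of the bed): 0 wide open (gap between jaws 45 mm), grows as the jaw moves along the vise's -y towards the fixed jaw; 0.030 when it closes on the 15 mm cap. Slides straight with a drag of about 3 N and stays where it is left
- jaw_back (a point): middle of the sliding jaw's outer, +y face (the face to push), 43 mm above the sill; at y = +59.5 mm in the vise's axes with the jaw wide open; nothing stands behind it above the 30 mm high bed
- cap: loose marbled blue celluloid pen cap, 15 mm diameter, 64 mm long, lying along the vise's x on the bed beside the fixed jaw (it rolls if pushed sideways). Origin at its middle on its axis; x axis along it, mouth at -32 mm, reaching about 20 mm out over the vise's front, underside 30 mm above the sill. 15 g
- tray: loose walnut-brown bakelite nib tray, 60 mm (x) by 90 mm (y, the long side), 18 mm high, 4 mm walls, open top with three compartments side by side along y. Origin under its centre; its +x long side goes against the vise. About 150 g; passes under the cap
- cork_block: bystander: cork nib block, 50 x 36 x 26 mm high, origin under its centre
- punch: bystander: bronze knock-out punch lying flat, about 105 mm long, 14 mm thick, origin under its middle
- tweezers: bystander: brass tweezers lying flat, about 120 mm long, 8 mm high, origin under their middle
- ink: bystander: glass ink jar with a black cap, 44 mm across, 55 mm high, origin under its centre
- loupe: bystander: black eye loupe standing upright, 36 mm across, 28 mm high, origin under its centre
- shellac: bystander: round flat tin, 50 mm across, 18 mm high, origin under its centre
Things that resemble listed ones, but are neither listed nor needed, are in the scene too. Of the things that look like the tray, take the one that is farthest from the robot's base at the start.

How it is judged:
At the end, for the whole second after the job is handed in: The sliding jaw has closed on the cap (within 1.7 mm), the cap still lies on the bed against the fixed jaw (within 3 mm across, 10 mm along); the tray stands flat on the sill, at rest, its long side against the vise's front (within 4.5 mm and 4 degrees), centred below the cap within 15 mm (value of joint jaw above 0.0283 m and y of cap in the frame of vise between -0.003 and 0.003 m and x of cap in the frame of vise between -0.028 and -0.008 m and z of cap in the frame of vise between 0.034 and 0.042 m and x of tray in the frame of vise between -0.0645 and -0.056 m and y of tray in the frame of vise between -0.015 and 0.015 m and angle between the x axis of tray and the x axis of vise, either way round below 0.07 rad and height (world z) of tray below 0.004 m and linear speed of tray below 0.01 m/s); the robot touches nothing.
It fails at once if the tray is lifted or tipped (height (world z) of tray above 0.01 m or angle between tray's own z axis and vertical above 0.2 rad).
It fails at once if the cap is lifted or knocked out of the vise (height (world z) of cap above 0.048 m or height (world z) of cap below 0.03 m).
It fails at once if a bystander is moved more than 20 mm (distance of any of cork_block, punch, tweezers, ink, loupe, shellac from where it was at the start of the episode above 0.02 m).
It also fails if it takes over 56 s, if anything falls off the work surface, if the arm or the gripper's body presses on something with over 40 N, if the wrist force passes 120 N, or if a joint passes its speed limit or range.

### The arm

A 6-joint arm with a two-finger parallel gripper is mounted at the origin on the work surface. World frame = base frame: x ahead of the robot, y to its left, z up, the work surface at z = 0. Lengths are in m, angles in rad, forces in N, time in s.
With the tool pointing down it reaches from about 0.225 to 0.875 m from the base axis. Payload 3.4 kg.
Tool frame: the origin (TCP) lies at the very end of the fingers, on their centre line; the grasp point (between the pads) lies 19 mm behind it; z points along the fingers, y is the line along which they close (so a half turn about z gives the same grasp; the last joint's range is limited). The gripper opens to 85 mm and grips with 20 to 120 N. Pads are 22 mm wide; open, the fingers measure 114 mm over their backs; the gripper's body (76 mm by 85 mm) begins 54 mm behind the grasp point. The pads swing forward as they close: fully open they stand 13 mm farther back than shut.
Start: joints at [-1.246, 0.276, 1.505, -0, 1.361, -0.121], TCP at [0.248, -0.519, 0.205] pointing down, gripper open.
Joint ranges: [-2.89, 2.89], [-0.75, 2.08], [0.22, 2.7], [-1.18, 4.32], [0.11, 2.71], [-2.7, 2.7]. Speed limits (rad/s): [2.57, 2.57, 3.14, 3.14, 3.14, 3.14].

### API

Orientations are given as a unit quaternion [w, x, y, z].
In Python, from rig import readout, vision, manip gives the robot as it stands.
- The arm moves only by the shell command python3 -m handwheel 'ROWS' [FORCE]. ROWS is JSON, a list of rows, each a list of 3 entries, a list of its own where there are three numbers: the shift along the tool's x, y, z in mm, then the turn, a rotation vector about the tool's x, y, z in units of 6 degrees (1.0 is 6 degrees), then the closure, from -1 (fully open) to 1 (shut), so that 0 is half open. A call has 1 to 20 rows; each row shifts and turns the commanded pose from where the row before left it, along the tool's axes as they then stand; what a row does not reach is not made up. A row lasts 1/8 s, in which the tool goes at most 62.5 mm and 10.7 degrees, less where a joint would pass 70% of its speed; a pose out of reach is approached as far as the arm can. A call is refused whole if a number of a shift passes 62.5 or a number of a turn 1, either way. A call with a gripper value outside its range is refused whole. The fingers move at their own pace and stop on an object; FORCE is the grip in N (left out, the last holds). Time passes only in rows, so rows that do not move let the fingers close. It gives the time, the measured TCP pose, the force, the opening and the grip force at its end, in the units of the state.
- readout.get_state(): the state, without advancing time (a new reading comes with each control period).
- vision.get_image(name): name is "scene" or "top" or "wrist"; returns the picture (480x640x3 uint8, blue, green, red); there is no depth.
- vision.camera_params(name): a dict with "intrinsics" (3x3 intrinsics, pixels), "rvec" (rotation vector, rad) and "tvec" (3), from world to camera coordinates, as OpenCV has them; the wrist camera has in their place "hand_eye" (4x4, takes a point from camera to tool coordinates, whose origin is the TCP and whose axes are the flange's). Camera axes: x right, y down, z forward; pixel columns grow to the right and rows downward; lengths in m; the calibration is good to about 2 mm. The wrist camera is an equidistant fisheye: a pixel r from the principal point sees the ray r / f radians off the axis. A picture is of the moment at which its call begins: read the wrist's pose just before it. camera_params takes no time and is no camera call.
- manip.sign_off(): hands the job in; it is judged then, once.
The state is a dict: "clock": time; "qpos": joint angles; "qd": joint speeds; "effort": joint torques, N m; "position": TCP position; "ee_rot": TCP orientation; "contact_force": force on the tool from outside, world axes, zero at the start; "moment": the same for the moment, N m; "width": finger opening in m; "gripper_force": force on a finger pad.
Only numpy, scipy, OpenCV 4.12 (cv2) and the standard library are available. Lean on these libraries where they do the work, as an engineer would, in place of code of your own. Each camera call takes 0.05 s, during which the arm holds its last target. There are 200 camera calls.

## Working session

There is one attempt and no reset: what is moved stays moved. The work goes in short steps, Python scripts to look and compute and a shell command to move; the robot and the scene stay as the last step left them, time stands still between calls to the robot, and variables do not carry over. Pictures are saved under pics/ and viewed, at most 10 in all, crops included, and the job is handed in when it is done.

```bash
mkdir -p pics; python3 - <<'E'
from rig import readout, vision
import cv2,numpy as np
s=readout.get_state(); print(s)
for n in("top","scene"):
    cv2.imwrite(f"pics/{n}0.png",vision.get_image(n)); p=vision.camera_params(n); print(n,p)
    R=cv2.Rodrigues(np.array(p['rvec'],float))[0]; print(-R.T@np.array(p['tvec']).ravel())
E
```

```text
{'clock': 0.0, 'qpos': array([-1.24600890e+00,  2.76609833e-01,  1.50614728e+00,  4.79773927e-06,
        1.36070771e+00, -1.20974457e-01]), 'qd': array([ 0.00065796, -0.00071388,  0.00041759,  0.00102233, -0.00174455,
       -0.00066715]), 'effort': array([-2.36487234e-03, -4.16775334e+01, -2.45804143e+01, -1.33275153e-04,
        1.13292964e-02, -8.79111866e-06]), 'position': array([ 0.24773008, -0.51824746,  0.20372567]), 'ee_rot': array([-9.31462898e-04,  9.75264377e-01,  2.21039631e-01, -9.28941792e-05]), 'contact_force': array([ 0.29242873, -0.07238369,  0.45162392]), 'moment': array([-0.02540215, -0.00086493,  0.05435772]), 'gripper_force': 0.0, 'width': 0.0852306413825445}
top {'intrinsics': array([[447.12938943,   0.        , 315.7021248 ],
       [  0.        , 447.12938943, 243.35247422],
       [  0.        ,   0.        ,   1.        ]]), 'rvec': array([ 2.18529711e+00, -2.22965633e+00,  1.07474471e-03]), 'tvec': array([0.01699741, 0.58481532, 0.71392578])}
[ 0.5746446  -0.00425179  0.722325  ]
scene {'intrinsics': array([[485.93538275,   0.        , 318.2569061 ],
       [  0.        , 485.93538275, 234.6651433 ],
       [  0.        ,   0.        ,   1.        ]]), 'rvec': array([ 2.21839794,  1.00045828, -0.39345675]), 'tvec': array([-0.40076075, -0.27830905,  1.15995477])}
[ 1.0094311  -0.35463571  0.66245192]
```

View pics/top0.png

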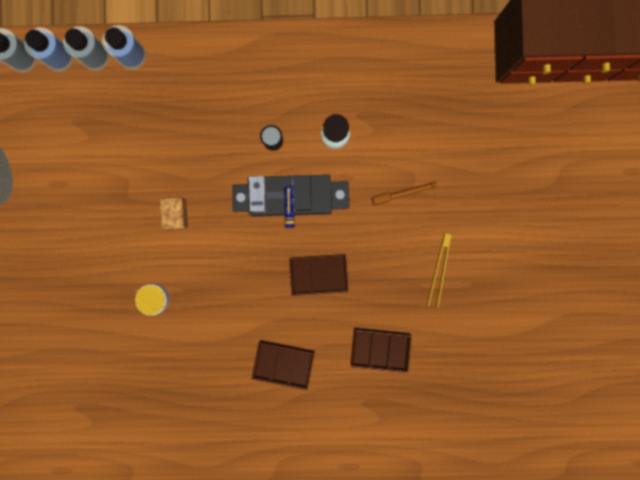

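View pics/scene0.png

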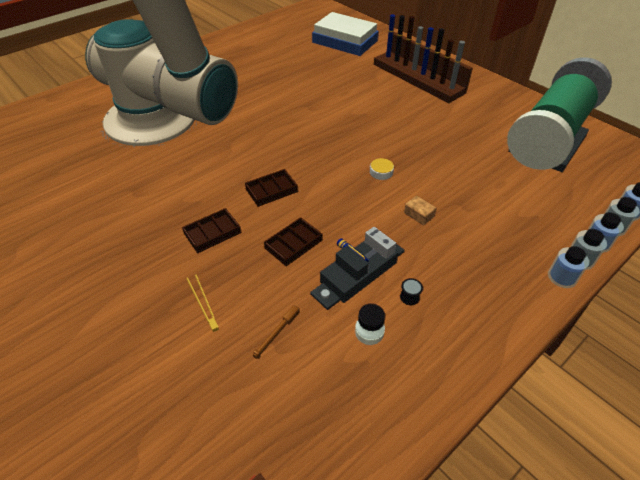

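The top view has the vise at about (290,195), with its bright sliding jaw at (257,194) and the cap at (290,205). The three tray-like things are at (319,274), (381,349) and (283,364). The first has the largest x, so it is the farthest from the base and the one to take. I'll zoom in for edges.

```bash
cat > h.py <<'E'
import cv2,numpy as np
from rig import readout, vision
def w(n,px,z):
    p=vision.camera_params(n);K=np.array(p['intrinsics']);R=cv2.Rodrigues(np.array(p['rvec'],float))[0]
    c=-R.T@np.array(p['tvec']).ravel(); px=np.atleast_2d(np.array(px,float))
    d=(R.T@np.linalg.inv(K)@np.c_[px,np.ones(len(px))].T).T
    return c+d*((z-c[2])/d[:,2])[:,None]
E
python3 - <<'E'
from h import *
im=cv2.imread("pics/top0.png")
cv2.imwrite("pics/crop0.png",cv2.convertScaleAbs(cv2.resize(im[165:305,220:370],None,fx=4,fy=4,interpolation=cv2.INTER_CUBIC),alpha=1.8))
m=(im.max(2)<75).astype(np.uint8)
m=cv2.morphologyEx(m,cv2.MORPH_CLOSE,np.ones((3,3)))
for c in cv2.findContours(m,0,2)[0]:
    if cv2.contourArea(c)>600 and cv2.contourArea(c)<6000:
        r=cv2.minAreaRect(c); b=cv2.boxPoints(r); print(np.round(r[0]),np.round(r[1],1),r[2]); 
        for z in(0.018,0.03): print(z,w("top",b,z)[:,:2].round(4).tolist(), w("top",r[0],z).round(4))
E
```

```text
[283. 364.] [54.7 38.4] 11.309932708740234
0.018 [[0.3761, 0.1092], [0.435, 0.0963], [0.4167, 0.0122], [0.358, 0.0252]] [[0.3965 0.0607 0.018 ]]
0.03 [[0.3795, 0.1073], [0.4374, 0.0946], [0.4194, 0.0119], [0.3617, 0.0247]] [[0.3995 0.0596 0.03  ]]
[381. 349.] [56.7 37.7] 5.90614128112793
0.018 [[0.3932, -0.0456], [0.4516, -0.0529], [0.441, -0.1409], [0.3826, -0.1335]] [[ 0.4171 -0.0932  0.018 ]]
0.03 [[0.3963, -0.0449], [0.4537, -0.052], [0.4433, -0.1385], [0.3859, -0.1313]] [[ 0.4198 -0.0917  0.03  ]]
[318. 274.] [35.7 55.2] 86.53176879882812
0.018 [[0.5623, 0.0466], [0.5659, -0.0403], [0.5099, -0.0425], [0.5062, 0.0443]] [[0.5361 0.002  0.018 ]]
0.03 [[0.5625, 0.0457], [0.566, -0.0397], [0.511, -0.0419], [0.5074, 0.0434]] [[0.5367 0.0019 0.03  ]]
[306. 195.] [38. 81.] 90.0
0.018 [[0.6929, 0.0815], [0.6901, -0.0464], [0.6301, -0.0452], [0.6328, 0.0826]] [[0.6614 0.0181 0.018 ]]
0.03 [[0.6909, 0.0801], [0.6881, -0.0457], [0.6291, -0.0445], [0.6318, 0.0811]] [[0.66   0.0177 0.03  ]]
[509.  40.] [80.7 29.9] 87.87889862060547
0.018 [[0.9625, -0.2827], [0.963, -0.3296], [0.835, -0.3309], [0.8344, -0.2841]] [[ 0.8987 -0.3068  0.018 ]]
0.03 [[0.9559, -0.2779], [0.9564, -0.3241], [0.8306, -0.3253], [0.83, -0.2793]] [[ 0.8931 -0.3017  0.03  ]]
```

View pics/crop0.png

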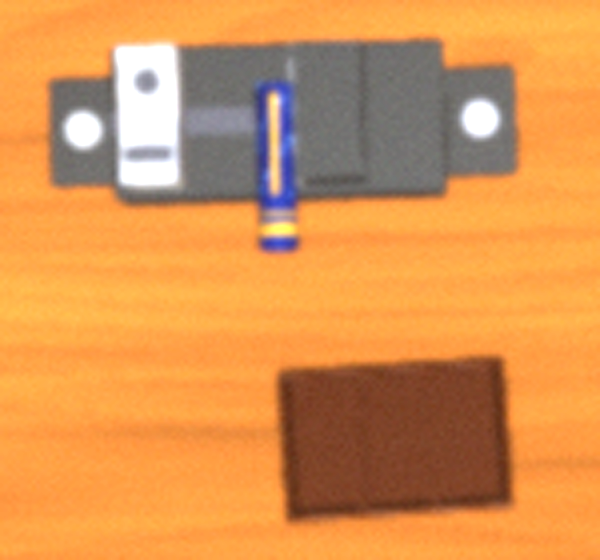

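The crop shows the bolts at (83,129) and (480,118), the jaw's light top at x 112–182, and the cap axis at x ≈ 277 with its mouth at row 250. The tray's top corners are (280,370), (500,358), (512,503) and (290,520). Next I'll turn these into poses and tool offsets.

```bash
cat >> h.py <<'E'
def toolmove(target):
    s=readout.get_state(); from scipy.spatial.transform import Rotation as Ro
    q=s['ee_rot']; R=Ro.from_quat([q[1],q[2],q[3],q[0]]).as_matrix()
    return R, (R.T@(np.array(target)-s['position']))*1000
E
python3 - <<'E'
from h import *
f=lambda p:np.array(p)/4-0.375+[220,165]
b=w("top",f([[83,129],[480,118]]),.014); d=b[0]-b[1]; o=b.mean(0); yaw=np.arctan2(-d[0],d[1])
print("bolts",b.round(4),"origin",o[:2],"yaw",yaw,np.linalg.norm(d))
V=np.array([[np.cos(yaw),-np.sin(yaw)],[np.sin(yaw),np.cos(yaw)]])
inv=lambda p:(V.T@(p[:,:2]-o[:2]).T).T.round(4)
print("cap",inv(w("top",f([[277,250],[275,82]]),.0375)))
print("jaw outer/inner",inv(w("top",f([[113,45],[121,186],[182,186],[178,45]]),.056)))
t=w("top",f([[280,370],[500,358],[512,503],[290,520]]),.018); print("tray",t[:,:2].round(4),t.mean(0)); print(inv(t),inv(t.mean(0)[None]))
e=t[0]-t[1]; print("tray yaw",np.arctan2(-e[0],e[1]))
for n,p in(("jaw pre",[0,.095]),("tray side pre",inv(t.mean(0)[None])[0]+[0,-.075])):
    print(n,o[:2]+V@np.array(p))
R,m=toolmove([*(o[:2]+V@np.array([0,.095])),.15]); print("tool mm",m.round(1),"tool x yaw",np.arctan2(R[1,0],R[0,0]))
E
```

```text
bolts [[ 0.6612  0.1234  0.014 ]
 [ 0.6622 -0.0344  0.014 ]] origin [0.661709   0.04452323] yaw 0.006084882312623557 0.15780781531576527
cap [[-0.0514  0.0012]
 [ 0.0131  0.0004]]
jaw outer/inner [[ 0.026   0.0594]
 [-0.0269  0.0576]
 [-0.0275  0.0348]
 [ 0.0253  0.035 ]]
tray [[ 0.564   0.0466]
 [ 0.567  -0.0401]
 [ 0.5099 -0.0436]
 [ 0.5049  0.0438]] [0.53643959 0.00166018 0.018     ]
[[-0.0977  0.0027]
 [-0.0953 -0.0841]
 [-0.1523 -0.0872]
 [-0.1568  0.0002]] [[-0.1255 -0.0421]]
tray yaw 0.034652893581532326
jaw pre [0.66113094 0.13952147]
tray side pre [ 0.53692386 -0.07333825]
tool mm [ 656.6 -415.2   54.6] tool x yaw 0.4458012799875485
```

```bash
python3 -m handwheel '[[[0,0,0],[0,0,0.84],1],[[0,0,0],[0,0,0.84],1],[[0,0,0],[0,0,0.84],1],[[0,0,0],[0,0,0.84],1],[[0,0,0],[0,0,0.84],1],[[27.5,-44,3.5],[0,0,0],1],[[27.5,-44,3.5],[0,0,0],1],[[27.5,-44,3.5],[0,0,0],1],[[27.5,-44,3.5],[0,0,0],1],[[27.5,-44,3.5],[0,0,0],1],[[27.5,-44,3.5],[0,0,0],1],[[27.5,-44,3.5],[0,0,0],1],[[27.5,-44,3.5],[0,0,0],1],[[27.5,-44,3.5],[0,0,0],1],[[27.5,-44,3.5],[0,0,0],1],[[27.5,-44,3.5],[0,0,0],1],[[27.5,-44,3.5],[0,0,0],1],[[27.5,-44,3.5],[0,0,0],1],[[27.5,-44,3.5],[0,0,0],1],[[27.5,-44,3.5],[0,0,0],1]]'; python3 - <<'E'
from h import *
R,m=toolmove([.661,.14,.037]); print(m.round(1),np.arctan2(R[1,0],R[0,0]),R.round(3))
E
```

```text
clock: 2.6
position: [0.657, 0.1451, 0.1514]
ee_rot: [0.0, 1.0, 0.003, -0.0]
contact_force: [0.9, -0.2, -0.2]
width: -0.0002
gripper_force: 0.0
[  4.1   5.1 114.4] 0.006146293959743896 [[ 1.     0.006 -0.001]
 [ 0.006 -1.    -0.   ]
 [-0.001  0.    -1.   ]]
```

```bash
python3 -m handwheel '[[[4,5,40],[0,0,0],1],[[0,0,40],[0,0,0],1],[[0,0,33.5],[0,0,0],1],[[0,0,0],[0,0,0],1],[[0,10,0],[0,0,0],1],[[0,5,0],[0,0,0],1],[[0,3,0],[0,0,0],1],[[0,0,0],[0,0,0],1]]'; python3 -m handwheel '[[[0,4,0],[0,0,0],1],[[0,4,0],[0,0,0],1],[[0,0,0],[0,0,0],1]]'; python3 -c "
from h import *
cv2.imwrite('pics/s1.png',cv2.resize(vision.get_image('scene')[190:330,270:450],None,fx=4,fy=4))"
```

```text
clock: 3.6
position: [0.6611, 0.1202, 0.0395]
ee_rot: [-0.0, 1.0, 0.003, 0.001]
contact_force: [0.9, 0.1, 0.5]
width: 0.0001
gripper_force: 0.0
clock: 3.98
position: [0.6606, 0.1123, 0.0385]
ee_rot: [0.0, 1.0, 0.003, -0.0]
contact_force: [0.4, -0.7, -1.3]
width: -0.0003
gripper_force: 0.0
```

View pics/s1.png

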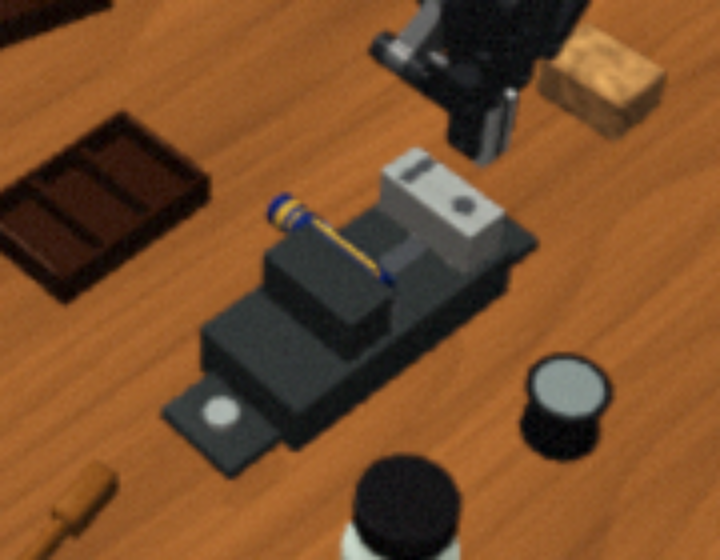

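The fingers, at about (480,150), stand behind the jaw's outer face and have not touched it yet. I'll carry on pushing in small steps.

```bash
python3 -m handwheel '[[[0,3,0],[0,0,0],1],[[0,3,0],[0,0,0],1],[[0,0,0],[0,0,0],1]]'; python3 -m handwheel '[[[0,3,0],[0,0,0],1],[[0,3,0],[0,0,0],1],[[0,0,0],[0,0,0],1]]';  python3 -m handwheel '[[[0,3,0],[0,0,0],1],[[0,3,0],[0,0,0],1],[[0,3,0],[0,0,0],1]]';python3 -m handwheel '[[[0,2,0],[0,0,0],1],[[0,2,0],[0,0,0],1],[[0,2,0],[0,0,0],1]]'
```

```text
clock: 4.4
position: [0.6607, 0.1063, 0.0386]
ee_rot: [0.0, 1.0, 0.003, -0.0]
contact_force: [-0.3, -0.4, 0.1]
width: -0.0001
gripper_force: 0.0
clock: 4.78
position: [0.6608, 0.1003, 0.0386]
ee_rot: [0.0, 1.0, 0.003, 0.0]
contact_force: [0.8, 0.1, 0.7]
width: -0.0002
gripper_force: 0.0
clock: 5.15
position: [0.6608, 0.0914, 0.0386]
ee_rot: [0.0, 1.0, 0.003, 0.0]
contact_force: [0.2, 0.1, -0.1]
width: 0.0002
gripper_force: 0.0
clock: 5.52
position: [0.6608, 0.0855, 0.0386]
ee_rot: [0.0, 1.0, 0.003, -0.0]
contact_force: [0.4, 0.1, -0.4]
width: 0.0003
gripper_force: 0.0
```

```bash
python3 -c "
from h import *
a=cv2.resize(vision.get_image('scene')[190:290,320:450],None,fx=4,fy=4)
b=cv2.resize(vision.get_image('top')[150:250,220:290],None,fx=4,fy=4)
cv2.imwrite('pics/s2.png',np.hstack([a,cv2.convertScaleAbs(b,alpha=1.8)]))"
```

```text
(no output)
```

View pics/s2.png

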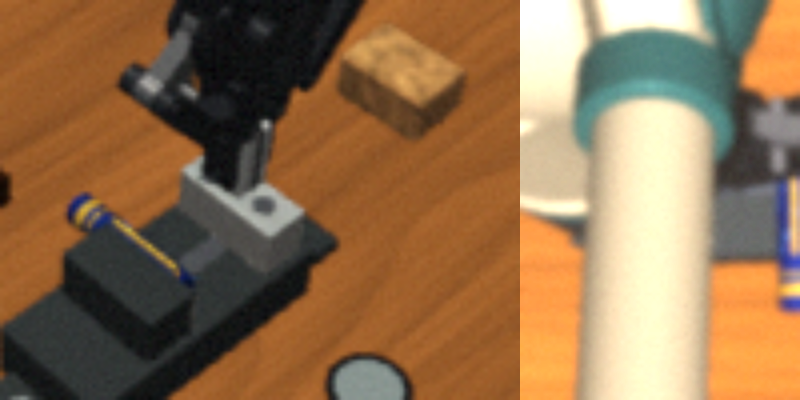

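The jaw looks barely moved, with the fingertip at its rear top edge. I'll project the TCP and the predicted jaw corners into the picture to check.

```bash
python3 - <<'E'
from h import *
p=vision.camera_params("scene")
def pj(P): return cv2.projectPoints(np.array(P,float),p['rvec'],p['tvec'],p['intrinsics'],None)[0][:,0]
P=readout.get_state()['position']; print(P)
cr=lambda a:((a-[320,190])*4).round(0).tolist()
print("tcp",cr(pj([P,P+[0,0,.02]])))
o=np.array([.6617,.0445])
for t in(0,.005,.01): print(t,cr(pj([[o[0]+x,o[1]+y-t,.056] for x,y in((-.026,.0595),(.026,.0595),(.026,.0375),(-.026,.0375))])))
E
```

```text
[0.66081419 0.08539931 0.03857562]
tcp [[227.0, 219.0], [231.0, 188.0]]
0 [[219.0, 139.0], [308.0, 206.0], [272.0, 232.0], [183.0, 163.0]]
0.005 [[211.0, 144.0], [300.0, 212.0], [264.0, 238.0], [174.0, 169.0]]
0.01 [[202.0, 150.0], [292.0, 218.0], [255.0, 244.0], [166.0, 175.0]]
```

The jaw has not moved. The visible fingertip sits about 18 mm above the commanded TCP height, so the tip passed over the jaw. I'll back off, go lower beyond the bed's end, and look.

```bash
python3 -m handwheel '[[[0,-20,-5],[0,0,0],1],[[0,-20,0],[0,0,0],1],[[0,-15,0],[0,0,0],1],[[0,0,5],[0,0,0],1],[[0,0,10],[0,0,0],1],[[0,0,6],[0,0,0],1],[[0,0,0],[0,0,0],1]]'; python3 - <<'E'
from h import *
p=vision.camera_params("scene"); P=readout.get_state()['position']; print(readout.get_state()['qpos'])
im=vision.get_image('scene')[170:270,350:480]; im=cv2.convertScaleAbs(cv2.resize(im,None,fx=6,fy=6,interpolation=cv2.INTER_CUBIC),alpha=1.6)
a=(cv2.projectPoints(np.array([P,P+[0,0,.019],P+[0,0,.04]]),p['rvec'],p['tvec'],p['intrinsics'],None)[0][:,0]-[350,170])*6
print(a)
for q in a: cv2.circle(im,tuple(int(v) for v in q),4,(0,0,255),-1)
cv2.imwrite('pics/s3.png',im)
E
```

```text
clock: 6.5
position: [0.6598, 0.1399, 0.0214]
ee_rot: [0.0, 1.0, 0.003, -0.001]
contact_force: [-0.4, 0.8, -0.4]
width: 0.0002
gripper_force: 0.0
[ 1.06014548e-01  5.58440924e-01  1.52212946e+00 -2.40931998e-04
  1.06313144e+00  1.67170220e+00]
[[280.45378947 394.73647983]
 [288.02327154 350.96116278]
 [296.68172361 300.88818805]]
```

View pics/s3.png

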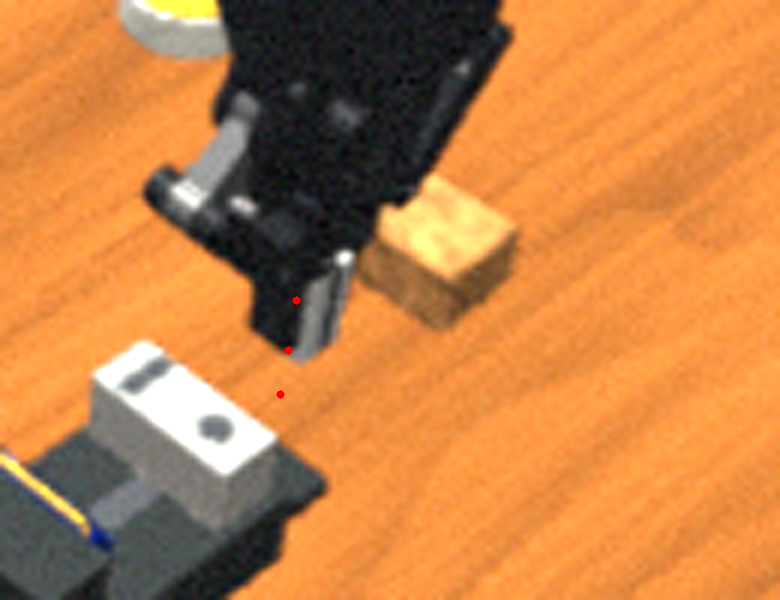

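The fingertip's end is near (300,355). That matches the point 19 mm above the reported TCP, so the real tip is now about 40 mm high, which is right for the jaw. I'll push again.

```bash
python3 -m handwheel '[[[1.5,8,0],[0,0,0],1],[[0,6,0],[0,0,0],1],[[0,4,0],[0,0,0],1],[[0,0,0],[0,0,0],1]]'|sed -n '2p;4p'; for i in 1 2 ; do :; done; python3 -m handwheel '[[[0,3,0],[0,0,0],1],[[0,3,0],[0,0,0],1],[[0,0,0],[0,0,0],1]]'|sed -n '2p;4p'; python3 -m handwheel '[[[0,3,0],[0,0,0],1],[[0,3,0],[0,0,0],1],[[0,3,0],[0,0,0],1]]'|sed -n '2p;4p'
```

```text
position: [0.6622, 0.1221, 0.0227]
contact_force: [-0.8, 0.8, 0.0]
position: [0.6622, 0.1165, 0.0226]
contact_force: [1.1, 0.7, -0.5]
position: [0.6622, 0.1082, 0.0226]
contact_force: [-0.6, 2.7, 0.2]
```

```bash
python3 -m handwheel '[[[0,3,0],[0,0,0],1],[[0,3,0],[0,0,0],1],[[0,3,0],[0,0,0],1]]'|sed -n '2p;4p'; python3 -m handwheel '[[[0,3,0],[0,0,0],1],[[0,2,0],[0,0,0],1],[[0,0,0],[0,0,0],1]]'|sed -n '2p;4p';python3 -m handwheel '[[[0,1,0],[0,0,0],1],[[0,1,0],[0,0,0],1],[[0,0,0],[0,0,0],1]]'|sed -n '2p;4p'
```

```text
position: [0.6623, 0.0985, 0.0226]
contact_force: [-1.1, 3.1, -0.1]
position: [0.6623, 0.0932, 0.0226]
contact_force: [0.6, 1.8, -0.3]
position: [0.6623, 0.0916, 0.0226]
contact_force: [0.3, 2.4, 0.3]
```

```bash
python3 -m handwheel '[[[0,1,0],[0,0,0],1],[[0,1,0],[0,0,0],1],[[0,0,0],[0,0,0],1]]'|sed -n '2p;4p'; python3 -m handwheel '[[[0,1,0],[0,0,0],1],[[0,1,0],[0,0,0],1]]'|sed -n '2p;4p';python3 -m handwheel '[[[0,1,0],[0,0,0],1],[[0,0,0],[0,0,0],1]]'|sed -n '2p;4p'; python3 - <<'E'
from h import *
cv2.imwrite('pics/s4.png',cv2.convertScaleAbs(cv2.resize(vision.get_image('scene')[190:290,320:450],None,fx=6,fy=6,interpolation=cv2.INTER_CUBIC),alpha=1.6))
E
```

```text
position: [0.6623, 0.0895, 0.0226]
contact_force: [1.0, 2.9, -0.5]
position: [0.6623, 0.0876, 0.0226]
contact_force: [-0.4, 2.6, -0.3]
position: [0.6624, 0.0865, 0.0226]
contact_force: [-0.4, 1.8, 0.2]
```

View pics/s4.png

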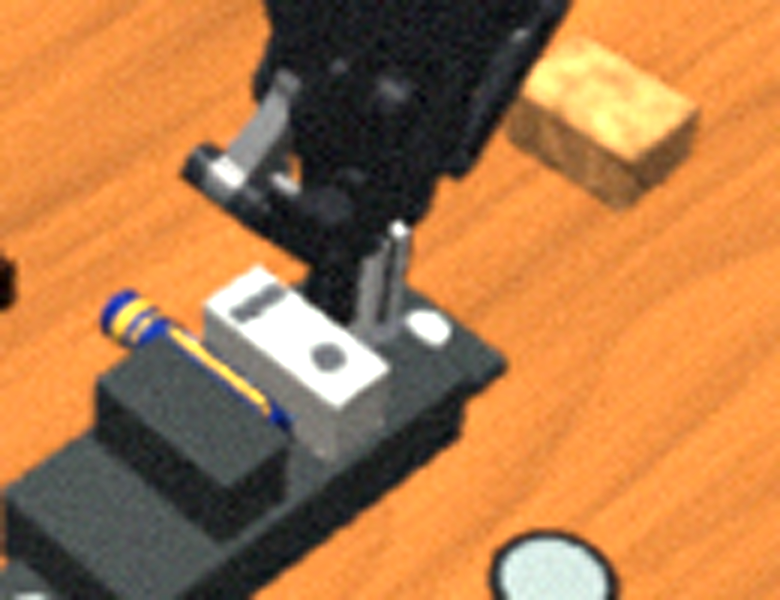

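The jaw is moving straight and is a few mm short of the cap, between its lower corner at (330,460) and the cap tip at (290,420). I'll keep going by 1 mm until the force rises.

```bash
python3 -m handwheel '[[[0,1,0],[0,0,0],1],[[0,1,0],[0,0,0],1]]'|sed -n '2p;4p'; python3 -m handwheel '[[[0,1,0],[0,0,0],1],[[0,0,0],[0,0,0],1]]'|sed -n '2p;4p';python3 -m handwheel '[[[0,1,0],[0,0,0],1],[[0,0,0],[0,0,0],1]]'|sed -n '2p;4p'
```

```text
position: [0.6624, 0.0845, 0.0227]
contact_force: [-0.6, 3.3, 3.2]
position: [0.6626, 0.0828, 0.0229]
contact_force: [-0.5, 0.0, 1.9]
position: [0.6626, 0.0826, 0.0229]
contact_force: [-0.0, 1.5, 3.7]
```

```bash
python3 -m handwheel '[[[0,1,0],[0,0,0],1],[[0,0,0],[0,0,0],1]]'|sed -n '2p;4p'; python3 -m handwheel '[[[0,1,0],[0,0,0],1],[[0,0,0],[0,0,0],1]]'|sed -n '2p;4p'; python3 - <<'E'
from h import *
cv2.imwrite('pics/s5.png',cv2.convertScaleAbs(cv2.resize(vision.get_image('scene')[190:290,320:450],None,fx=6,fy=6,interpolation=cv2.INTER_CUBIC),alpha=1.6))
E
```

```text
position: [0.6626, 0.0819, 0.0229]
contact_force: [0.6, 2.9, 4.5]
position: [0.6626, 0.0809, 0.0229]
contact_force: [0.3, 3.3, 5.6]
```

View pics/s5.png

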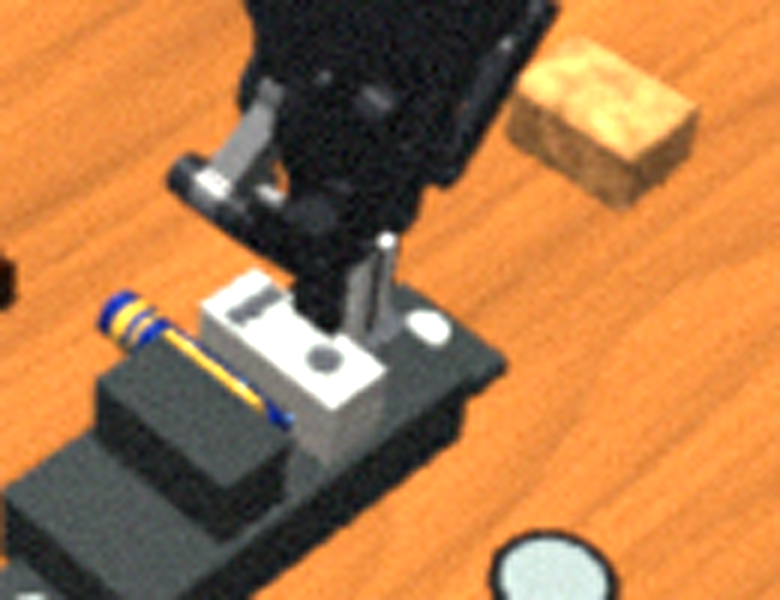

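The jaw has nearly reached the cap: its corner at (203,300) gives a travel of about 28–30 mm. It then stalled, and the fingertip at (325,333) began riding onto the jaw's top edge, so the tip is higher than reported. I'll back off and lower gently onto the bed (z = 30 mm) to find the true tip offset by touch.

```bash
python3 -m handwheel '[[[0,-8,0],[0,0,0],1],[[0,-7,0],[0,0,0],1],[[0,0,0],[0,0,0],1]]'|sed -n '2p;4p'; python3 -m handwheel '[[[0,0,3],[0,0,0],1],[[0,0,0],[0,0,0],1]]'|sed -n '2p;4p'; python3 -m handwheel '[[[0,0,3],[0,0,0],1],[[0,0,0],[0,0,0],1]]'|sed -n '2p;4p'; python3 -m handwheel '[[[0,0,2],[0,0,0],1],[[0,0,0],[0,0,0],1]]'|sed -n '2p;4p'; python3 -m handwheel '[[[0,0,2],[0,0,0],1],[[0,0,0],[0,0,0],1]]'|sed -n '2p;4p'
```

```text
position: [0.6625, 0.0943, 0.0228]
contact_force: [-0.4, -1.4, 4.5]
position: [0.6627, 0.0943, 0.0226]
contact_force: [-3.9, 0.1, 18.8]
position: [0.6629, 0.0943, 0.0224]
contact_force: [-6.6, -1.0, 30.0]
position: [0.6629, 0.0943, 0.0222]
contact_force: [-10.3, -1.3, 38.2]
position: [0.663, 0.0943, 0.0221]
contact_force: [-12.8, -0.5, 47.0]
```

```bash
python3 -m handwheel '[[[0,0,-10],[0,0,0],1],[[0,0,0],[0,0,0],1]]'|sed -n '2p;4p';python3 -m handwheel '[[[0,0,-1],[0,0,0],1],[[0,0,0],[0,0,0],1]]'|sed -n '2p;4p';python3 -m handwheel '[[[0,0,-1],[0,0,0],1],[[0,0,0],[0,0,0],1]]'; python3 - <<'E'
from h import *
p=vision.camera_params("wrist"); print(p)
im=vision.get_image('wrist'); print(im.shape)
cv2.imwrite('pics/w1.png',cv2.convertScaleAbs(im,alpha=1.5))
E
```

```text
position: [0.6623, 0.095, 0.0228]
contact_force: [-0.4, -0.7, 3.1]
position: [0.6623, 0.095, 0.0229]
contact_force: [0.5, -0.6, 5.1]
clock: 13.28
position: [0.6614, 0.0956, 0.0232]
ee_rot: [0.0, 1.0, 0.003, -0.001]
contact_force: [0.6, 0.5, 1.2]
width: -0.0001
gripper_force: 0.0
{'intrinsics': array([[371.64829954,   0.        , 313.04570376],
       [  0.        , 371.64829954, 237.22025616],
       [  0.        ,   0.        ,   1.        ]]), 'hand_eye': array([[-1.17494656e-03, -9.50175313e-01, -3.11713803e-01,
         8.01793596e-02],
       [ 9.99999211e-01, -9.77565675e-04, -7.89464103e-04,
         1.23655299e-03],
       [ 4.45408587e-04, -3.11714484e-01,  9.50175711e-01,
        -1.70302136e-01],
       [ 0.00000000e+00,  0.00000000e+00,  0.00000000e+00,
         1.00000000e+00]])}
(480, 640, 3)
```

View pics/w1.png

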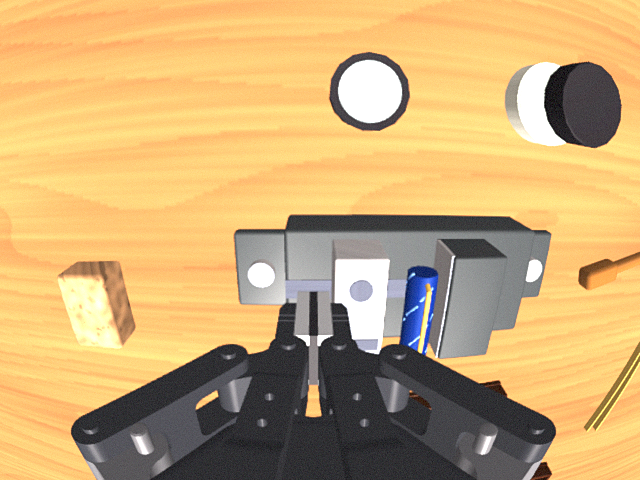

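The wrist view shows the fingertips at about (313,292). The jaw's top spans columns 333–388 and its hole is at (361,291). The cap spans columns 402–437, and the bolts are at (261,274) and (534,270). I'll compute what these say about the tip offset and the jaw's position.

```bash
cat >> h.py <<'E'
from scipy.spatial.transform import Rotation as Ro
def T():
    s=readout.get_state(); q=s['ee_rot']; M=np.eye(4); M[:3,:3]=Ro.from_quat([q[1],q[2],q[3],q[0]]).as_matrix(); M[:3,3]=s['position']; return M
def wproj(pt,tool=False):
    p=vision.camera_params('wrist');K=p['intrinsics']; C=np.array(p['hand_eye']); C=C if tool else T()@C
    v=(np.linalg.inv(C)@np.r_[pt,1])[:3]; th=np.arctan2(np.hypot(v[0],v[1]),v[2]); u=v[:2]/np.hypot(*v[:2])*th
    return (u*K[0,0]+[K[0,2],K[1,2]]).round(1)
def wray(px,z):
    p=vision.camera_params('wrist');K=p['intrinsics']; C=T()@np.array(p['hand_eye'])
    u=(np.array(px,float)-[K[0,2],K[1,2]])/K[0,0]; th=np.hypot(*u); d=C[:3,:3]@np.r_[u/th*np.sin(th),np.cos(th)]
    return (C[:3,3]+d*(z-C[2,3])/d[2]).round(4)
E
python3 - <<'E'
from h import *
for z in(0,.0075,.013,.019,.033): print(z,wproj([0,0,-z],True),wproj([.011,0,-z],True),wproj([.011,-.0145,-z],True))
print("bolts",wray([261,274],.014),wray([534,270],.014))
print("hole",wray([361,291],.056),"jaw top +x edge L/R",wray([333,258],.056),wray([387,258],.056))
print("cap end",wray([422,270],.0375),"cap L/R",wray([406,300],.0375),wray([436,300],.0375)); print("fixed jaw top L back",wray([454,258],.056))
E
```

```text
0 [310.9 282.9] [310.9 262.8] [281.6 262.8]
0.0075 [310.8 289.5] [310.8 268.7] [280.4 268.7]
0.013 [310.8 294.6] [310.7 273.4] [279.4 273.3]
0.019 [310.7 300.5] [310.6 278.8] [278.3 278.7]
0.033 [310.5 315.8] [310.4 292.9] [275.3 292.7]
bolts [0.662  0.1222 0.014 ] [ 0.6626 -0.038   0.014 ]
hole [0.6732 0.0747 0.056 ] jaw top +x edge L/R [0.6879 0.0868 0.056 ] [0.6879 0.0649 0.056 ]
cap end [0.6745 0.0434 0.0375] cap L/R [0.6587 0.0496 0.0375] [0.6582 0.034  0.0375]
fixed jaw top L back [0.6877 0.0358 0.056 ]
```

The fingertips really end about 33 mm above the reported TCP; the scene view, the wrist view and the touch at z ≈ 56 mm agree on this. So the tip was sitting on the jaw's top and dragged the jaw back to about 15 mm of travel. I'll lift off, go behind the jaw, lower 18 mm and push with the finger side.

```bash
python3 -m handwheel '[[[0,0,-8],[0,0,0],1],[[0,-20,0],[0,0,0],1],[[0,-20,0],[0,0,0],1],[[0,0,0],[0,0,0],1],[[0,0,12],[0,0,0],1],[[0,0,12],[0,0,0],1],[[0,0,0],[0,0,0],1]]'|sed -n '2p;4p'; python3 - <<'E'
from h import *
im=vision.get_image('wrist'); cv2.imwrite('pics/w2.png',im)
print([wproj([.688,y,.056]) for y in (.0868,.0649,.104)])
g=cv2.cvtColor(im,6); print(wray([361,291],.056)); print(g[262:264,300:460:4])
E
python3 -m handwheel '[[[0,8,0],[0,0,0],1],[[0,6,0],[0,0,0],1],[[0,0,0],[0,0,0],1]]'|sed -n '2p;4p'; python3 -m handwheel '[[[0,3,0],[0,0,0],1],[[0,3,0],[0,0,0],1],[[0,0,0],[0,0,0],1]]'|sed -n '2p;4p'
```

```text
position: [0.6605, 0.1349, 0.0065]
contact_force: [-0.3, -0.5, -0.3]
[array([440.3, 272.6]), array([491.7, 271.4]), array([395.9, 273.3])]
[0.681  0.1165 0.056 ]
[[148 152  68 119 122 122 120 118 122 121 125 124 120 120 125 122 119  34
   33  87 121 118 120 121 118 121 116 112 112 111 112  96  79  76  89  99
  101 101 102 101]
 [150 148  67 123 123 124 121 123 124 126 121 123 124 122 125 125 114  30
   26  91 124 120 121 117 119 117 116 115 111 116 112  96  76  76  84  98
  100  97 103  99]]
position: [0.6624, 0.1208, 0.009]
contact_force: [0.1, 0.5, 0.3]
position: [0.6622, 0.1154, 0.0086]
contact_force: [-0.2, 0.6, 0.4]
```

```bash
python3 -m handwheel '[[[0,3,0],[0,0,0],1],[[0,3,0],[0,0,0],1],[[0,3,0],[0,0,0],1],[[0,0,0],[0,0,0],1]]'|sed -n '2p;4p'; python3 -m handwheel '[[[0,3,0],[0,0,0],1],[[0,3,0],[0,0,0],1],[[0,0,0],[0,0,0],1]]'|sed -n '2p;4p'; python3 -m handwheel '[[[0,2,0],[0,0,0],1],[[0,2,0],[0,0,0],1],[[0,0,0],[0,0,0],1]]'|sed -n '2p;4p'; python3 -m handwheel '[[[0,1,0],[0,0,0],1],[[0,1,0],[0,0,0],1],[[0,0,0],[0,0,0],1]]'|sed -n '2p;4p'
```

```text
position: [0.6622, 0.1063, 0.0086]
contact_force: [-0.3, -0.2, 0.1]
position: [0.6623, 0.1005, 0.0086]
contact_force: [0.9, 0.2, 0.0]
position: [0.6623, 0.0968, 0.0086]
contact_force: [0.9, 2.9, 0.1]
position: [0.6623, 0.0945, 0.0086]
contact_force: [-0.1, 2.9, 0.3]
```

```bash
python3 -m handwheel '[[[0,2,0],[0,0,0],1],[[0,2,0],[0,0,0],1],[[0,2,0],[0,0,0],1],[[0,0,0],[0,0,0],1]]'|sed -n '2p;4p'; python3 -m handwheel '[[[0,1,0],[0,0,0],1],[[0,1,0],[0,0,0],1],[[0,0,0],[0,0,0],1]]'|sed -n '2p;4p'; python3 -m handwheel '[[[0,1,0],[0,0,0],1],[[0,1,0],[0,0,0],1],[[0,0,0],[0,0,0],1]]'|sed -n '2p;4p'; python3 -m handwheel '[[[0,1,0],[0,0,0],1],[[0,0,0],[0,0,0],1]]'|sed -n '2p;4p'
```

```text
position: [0.6623, 0.0882, 0.0086]
contact_force: [0.1, 2.2, -0.1]
position: [0.6623, 0.0873, 0.0086]
contact_force: [0.8, 4.8, -0.8]
position: [0.6624, 0.0873, 0.0087]
contact_force: [0.1, 9.1, -0.7]
position: [0.6624, 0.0873, 0.0087]
contact_force: [0.9, 12.2, 0.3]
```

The force climbs while the position holds at y = 0.0873, so the jaw has closed on the cap. I'll press a little more, back off, and check with the wrist camera on the way to the tray.

```bash
python3 -m handwheel '[[[0,1.5,0],[0,0,0],1],[[0,0,0],[0,0,0],1]]'|sed -n '2p;4p'; python3 -m handwheel '[[[0,-15,0],[0,0,0],1],[[0,-20,0],[0,0,0],1],[[0,0,-40],[0,0,0],1],[[0,0,-40],[0,0,0],1],[[0,30,-15],[0,0,0],1],[[-30,40,0],[0,0,0],1],[[-40,10,0],[0,0,0],1],[[-40,0,0],[0,0,0],1],[[0,0,0],[0,0,0],1]]'|sed -n '2p;4p'; python3 - <<'E'
from h import *
cv2.imwrite('pics/w3.png',cv2.convertScaleAbs(vision.get_image('wrist'),alpha=1.5)); M=T(); np.save('w3.npy',M); print(M.round(4))
E
```

```text
position: [0.6624, 0.0873, 0.0087]
contact_force: [-0.3, 15.2, -0.1]
position: [0.549, 0.0364, 0.1036]
contact_force: [0.8, 0.2, -0.3]
[[ 1.000e+00  6.200e-03  5.000e-04  5.519e-01]
 [ 6.200e-03 -1.000e+00 -9.000e-04  3.640e-02]
 [ 5.000e-04  9.000e-04 -1.000e+00  1.040e-01]
 [ 0.000e+00  0.000e+00  0.000e+00  1.000e+00]]
```

View pics/w3.png

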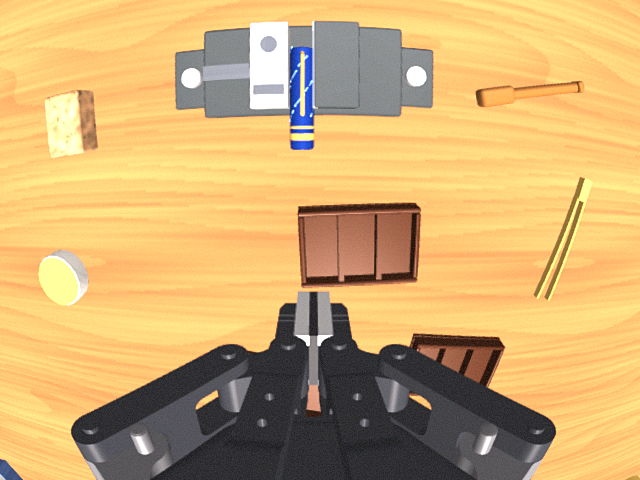

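The view shows the jaw flush against the cap, with its edge at column 288 and the cap spanning 290–314. The cap is still in place, with its mouth at (302,150) and the bolts at (191,78) and (416,76). The tray's top corners are about (298,206), (420,205), (418,283) and (302,286).

```bash
python3 - <<'E'
from h import *
b=np.array([wray([191,78],.014),wray([416,76],.014)]); o=b.mean(0); d=b[0]-b[1]; yaw=np.arctan2(-d[0],d[1]); print("vise",b,o,yaw)
t=np.array([wray(p,.018) for p in([298,206],[420,205],[418,283],[302,286])]); print(t,t.mean(0)); e=t[0]+t[3]-t[1]-t[2]; e1=t[0]-t[1]; print("tray yaw",np.arctan2(-e[0],e[1]),np.arctan2(-e1[0],e1[1]))
print("cap mouth",wray([302,150],.0375),wray([302,48],.0375))
E
```

```text
vise [[ 0.6649  0.1223  0.014 ]
 [ 0.6659 -0.0363  0.014 ]] [0.6654 0.043  0.014 ] 0.006305086687214185
[[ 0.5712  0.0461  0.018 ]
 [ 0.5731 -0.0424  0.018 ]
 [ 0.5107 -0.047   0.018 ]
 [ 0.5088  0.0435  0.018 ]] [5.4095e-01 5.0000e-05 1.8000e-02]
tray yaw 0.021225862024477318 0.021465629016838947
cap mouth [0.6125 0.0426 0.0375] [0.6782 0.0428 0.0375]
```

```bash
python3 -m handwheel '[[[-6,40,0],[0,0,0],1],[[-6,40,0],[0,0,0],1],[[0,40,0],[0,0,0],1],[[0,0,40],[0,0,0],1],[[0,0,40],[0,0,0],1],[[0,0,35],[0,0,0],1],[[0,0,0],[0,0,0],1],[[0,0,0],[0,0,0],1]]'; python3 -m handwheel '[[[0,0,7],[0,0,0],1],[[0,0,4],[0,0,0],1],[[0,0,0],[0,0,0],1]]'|sed -n '2p;4p'
```

```text
clock: 20.55
position: [0.5433, -0.084, -0.0105]
ee_rot: [0.0, 1.0, 0.003, 0.001]
contact_force: [0.5, -0.4, 1.8]
width: 0.0001
gripper_force: 0.0
position: [0.5413, -0.0836, -0.0223]
contact_force: [-0.8, -0.2, -0.7]
```

```bash
python3 -m handwheel '[[[0,-8,1.5],[0,0,0],1],[[0,-8,0],[0,0,0],1],[[0,-4,0],[0,0,0],1],[[0,-4,0],[0,0,0],1],[[0,-4,0],[0,0,0],1],[[0,-4,0],[0,0,0],1],[[0,0,0],[0,0,0],1]]'|sed -n '2p;4p'; python3 -m handwheel '[[[0,-4,0],[0,0,0],1],[[0,-4,0],[0,0,0],1],[[0,-4,0],[0,0,0],1],[[0,-4,0],[0,0,0],1],[[0,-4,0],[0,0,0],1],[[0,-3,0],[0,0,0],1],[[0,0,0],[0,0,0],1]]'|sed -n '2p;4p'; python3 - <<'E'
from h import *
im=vision.get_image('wrist'); M=T(); np.save('w4.npy',M); cv2.imwrite('pics/w4.png',im); print(M[:3,3])
m=(im.max(2)<75).astype(np.uint8); cs=[c for c in cv2.findContours(cv2.morphologyEx(m,3,np.ones((3,3))),0,2)[0] if cv2.contourArea(c)>500]
for c in cs:
  print(cv2.contourArea(c),cv2.boundingRect(c),np.array(im)[int(c[:,0,1].mean()),int(c[:,0,0].mean())])
print("pred tray corners at z.018 if y centre .0",[wproj([x,y,.018]).tolist() for x,y in((.57,.045),(.57,-.045),(.51,-.045),(.51,.045))])
E
```

```text
position: [0.5412, -0.0513, -0.0239]
contact_force: [0.1, 0.3, -0.2]
position: [0.541, -0.0282, -0.0239]
contact_force: [-0.5, 0.0, -0.2]
[ 0.54096105 -0.02835073 -0.02392729]
58829.0 (71, 250, 485, 230) [35 32 33]
1559.5 (107, 0, 263, 118) [101  95  95]
2929.5 (82, 0, 110, 83) [97 96 92]
pred tray corners at z.018 if y centre .0 [[129.5, 257.6], [355.1, 260.4], [347.6, 384.3], [155.2, 375.3]]
```

```bash
cat >> h.py <<'E'
def tray(im,amin=1500):
    i=im.astype(int); m=((i[:,:,2]<115)&(i[:,:,2]>i[:,:,0]*1.25+4)&(i[:,:,2]>22)).astype(np.uint8)
    m=cv2.morphologyEx(m,cv2.MORPH_CLOSE,np.ones((5,5))); m=cv2.morphologyEx(m,cv2.MORPH_OPEN,np.ones((5,5)))
    return [c for c in cv2.findContours(m,0,2)[0] if cv2.contourArea(c)>amin]
E
python3 - <<'E'
from h import *
im=cv2.imread('pics/w4.png')
for c in tray(im):
  print(cv2.contourArea(c),cv2.boundingRect(c)); a=cv2.approxPolyDP(c,4,True)[:,0]; print([(p.tolist(),wray(p,.018)[:2].tolist()) for p in a])
i=im[300,100:400:6]; print(i.tolist())
E
```

```text
18076.5 (76, 249, 205, 134)
[([277, 249], [0.5744, -0.016]), ([92, 253], [0.5716, 0.0637]), ([76, 271], [0.5629, 0.0748]), ([107, 374], [0.5065, 0.0735]), ([150, 382], [0.5052, 0.0489]), ([222, 344], [0.5312, 0.0091]), ([226, 311], [0.5476, 0.0056]), ([242, 274], [0.5641, -0.0022]), ([264, 275], [0.5638, -0.0107]), ([274, 338], [0.5353, -0.0134]), ([280, 307], [0.5501, -0.0164])]
2928.5 (552, 197, 88, 187)
[([639, 197], [0.6, -0.1848]), ([600, 290], [0.5524, -0.1705]), ([552, 382], [0.4978, -0.158]), ([584, 342], [0.5221, -0.1712]), ([568, 378], [0.4984, -0.1695]), ([572, 383], [0.4938, -0.1747]), ([606, 320], [0.5341, -0.1831]), ([639, 238], [0.5794, -0.1917]), ([632, 235], [0.581, -0.1851]), ([639, 222], [0.5877, -0.1887])]
[[14, 22, 37], [26, 46, 86], [29, 44, 86], [31, 49, 89], [19, 44, 87], [29, 48, 91], [30, 46, 88], [23, 44, 87], [30, 30, 45], [13, 18, 41], [30, 49, 92], [38, 56, 96], [37, 55, 95], [36, 54, 97], [40, 56, 98], [39, 57, 101], [46, 61, 105], [42, 61, 102], [11, 19, 40], [7, 13, 38], [50, 67, 111], [50, 66, 112], [61, 78, 120], [57, 76, 120], [61, 80, 123], [65, 83, 126], [66, 89, 132], [72, 91, 135], [16, 29, 68], [60, 74, 116], [34, 45, 67], [86, 147, 219], [87, 147, 220], [116, 116, 116], [112, 114, 119], [36, 35, 39], [34, 32, 37], [111, 110, 114], [110, 107, 108], [86, 147, 221], [90, 149, 222], [86, 147, 219], [86, 145, 220], [87, 145, 219], [90, 146, 221], [88, 148, 222], [88, 145, 221], [88, 148, 221], [87, 147, 223], [89, 148, 222]]
```

The measured top rim puts the tray's -y end at y ≈ -0.016 and its centre at about 0.029. It needs about 13.5 mm more along +y.

```bash
python3 -m handwheel '[[[0,-4,0],[0,0,0],1],[[0,-4,0],[0,0,0],1],[[0,-4,0],[0,0,0],1],[[0,-1.5,0],[0,0,0],1],[[0,0,0],[0,0,0],1]]'|sed -n '2p;4p'; python3 -m handwheel '[[[0,20,0],[0,0,0],1],[[0,10,-40],[0,0,0],1],[[0,0,-40],[0,0,0],1],[[-30,-20,-30],[0,0,0],1],[[-30,-30,0],[0,0,0],0.2],[[-10,-20,0],[0,0,0],0.2],[[0,0,0],[0,0,0],0.2],[[0,0,0],[0,0,0],0.2]]';  python3 - <<'E'
from h import *
im=vision.get_image('wrist'); M=T(); cv2.imwrite('pics/w5.png',im); print(M[:3,3])
for c in tray(im):
  print(cv2.contourArea(c),cv2.boundingRect(c)); a=cv2.approxPolyDP(c,4,True)[:,0]; print([(p.tolist(),wray(p,.018)[:2].tolist()) for p in a])
print([wproj([x,y,.018]).tolist() for x,y in((.57,.088),(.57,-.002),(.51,-.002),(.51,.088))])
E
```

```text
position: [0.5409, -0.0148, -0.0239]
contact_force: [1.0, -0.1, 0.4]
clock: 24.35
position: [0.4716, 0.0234, 0.0863]
ee_rot: [0.0, 1.0, 0.003, 0.001]
contact_force: [0.8, 0.4, 0.2]
width: 0.0345
gripper_force: 0.0
[0.47167543 0.02332653 0.08615181]
7922.0 (396, 261, 124, 84)
[([414, 261], [0.4562, -0.0494]), ([396, 324], [0.4046, -0.0411]), ([400, 338], [0.3915, -0.0457]), ([450, 344], [0.383, -0.0893]), ([499, 341], [0.3818, -0.1357]), ([519, 286], [0.4334, -0.1422]), ([513, 272], [0.4458, -0.1334])]
12085.5 (212, 95, 140, 95)
[([351, 97], [0.5667, -0.0013]), ([212, 101], [0.5657, 0.0876]), ([217, 188], [0.5079, 0.0863]), ([350, 183], [0.5109, -0.0017])]
[[211.4, 94.5], [352.2, 92.0], [350.5, 184.4], [214.4, 185.0]]
```

The tray's centre is now at (0.538, 0.0427), which is lined up with the cap, with a yaw of about 0.02. Next I'll lower the half-open fingers behind it and push towards the vise.

```bash
python3 -m handwheel '[[[0,-19.5,40],[0,0,0],0.2],[[0,0,40],[0,0,0],0.2],[[0,0,20],[0,0,0],0.2],[[0,0,10],[0,0,0],0.2],[[0,0,0],[0,0,0],0.2],[[0,0,3],[0,0,0],0.2],[[0,0,0],[0,0,0],0.2]]'|sed -n '2p;4p;5p'; python3 -m handwheel '[[[10,0,0],[0,0,0],0.2],[[10,0,0],[0,0,0],0.2],[[4,0,0],[0,0,0],0.2],[[4,0,0],[0,0,0],0.2],[[4,0,0],[0,0,0],0.2],[[4,0,0],[0,0,0],0.2],[[4,0,0],[0,0,0],0.2],[[4,0,0],[0,0,0],0.2],[[4,0,0],[0,0,0],0.2],[[4,0,0],[0,0,0],0.2],[[4,0,0],[0,0,0],0.2],[[4,0,0],[0,0,0],0.2],[[4,0,0],[0,0,0],0.2],[[4,0,0],[0,0,0],0.2],[[4,0,0],[0,0,0],0.2],[[0,0,0],[0,0,0],0.2]]'|sed -n '2p;4p'; python3 - <<'E'
from h import *
im=vision.get_image('wrist'); M=T(); cv2.imwrite('pics/w6.png',im); print(M[:3,3])
for c in tray(im):
  a=cv2.approxPolyDP(c,4,True)[:,0]; print(cv2.contourArea(c),[(p.tolist(),wray(p,.018)[:2].tolist()) for p in a])
E
```

```text
position: [0.4712, 0.0439, -0.0264]
contact_force: [-0.2, -0.5, 0.5]
width: 0.0339
position: [0.5433, 0.0444, -0.0268]
contact_force: [0.3, -0.2, 0.2]
[ 0.54302717  0.04439383 -0.02684187]
16515.0 [([188, 150], [0.6138, 0.0872]), ([190, 199], [0.5962, 0.0876]), ([197, 199], [0.5961, 0.0849]), ([203, 302], [0.555, 0.0867]), ([384, 305], [0.5545, 0.0159]), ([385, 300], [0.5567, 0.0157]), ([428, 298], [0.5571, -0.0017]), ([440, 149], [0.6146, -0.0006]), ([343, 145], [0.6146, 0.0336]), ([342, 168], [0.6068, 0.0338]), ([374, 173], [0.6053, 0.0227]), ([384, 189], [0.5997, 0.019]), ([396, 189], [0.5998, 0.0147]), ([399, 198], [0.5966, 0.0134]), ([411, 199], [0.5964, 0.009]), ([413, 208], [0.5931, 0.008]), ([419, 209], [0.5928, 0.0057]), ([414, 281], [0.5646, 0.0049]), ([363, 283], [0.5641, 0.0247]), ([357, 295], [0.559, 0.0267]), ([347, 294], [0.5595, 0.0305]), ([347, 284], [0.5637, 0.0307]), ([283, 284], [0.5636, 0.0546]), ([283, 294], [0.5594, 0.0547]), ([273, 295], [0.5589, 0.0586]), ([271, 283], [0.5639, 0.0591]), ([217, 282], [0.5639, 0.08]), ([212, 243], [0.5796, 0.0805]), ([216, 229], [0.585, 0.0786]), ([233, 224], [0.5868, 0.0721]), ([239, 205], [0.5938, 0.0695]), ([254, 195], [0.5973, 0.0641]), ([278, 188], [0.5998, 0.0556]), ([283, 197], [0.5966, 0.0539]), ([297, 167], [0.607, 0.049]), ([287, 163], [0.6084, 0.0524]), ([288, 143], [0.6152, 0.052])]
```

The tray's front is at x ≈ 0.614 and square, with its centre at y ≈ 0.043. About 19 mm remains, so I'll finish until the force shows contact with the vise.

```bash
python3 -m handwheel '[[[4,0,0],[0,0,0],0.2],[[4,0,0],[0,0,0],0.2],[[4,0,0],[0,0,0],0.2],[[2,0,0],[0,0,0],0.2],[[0,0,0],[0,0,0],0.2]]'|sed -n '2p;4p';python3 -m handwheel '[[[1.5,0,0],[0,0,0],0.2],[[1.5,0,0],[0,0,0],0.2],[[0,0,0],[0,0,0],0.2]]'|sed -n '2p;4p';python3 -m handwheel '[[[1,0,0],[0,0,0],0.2],[[1,0,0],[0,0,0],0.2],[[0,0,0],[0,0,0],0.2]]'|sed -n '2p;4p';python3 -m handwheel '[[[1,0,0],[0,0,0],0.2],[[0,0,0],[0,0,0],0.2]]'|sed -n '2p;4p'
```

```text
position: [0.557, 0.0445, -0.0269]
contact_force: [-0.2, -0.0, -0.5]
position: [0.5599, 0.0445, -0.0269]
contact_force: [0.3, 0.4, 0.9]
position: [0.5611, 0.0445, -0.027]
contact_force: [-2.3, -1.0, 1.6]
position: [0.5611, 0.0445, -0.027]
contact_force: [-5.7, 0.5, 4.3]
```

The force rises at x = 0.561, so the tray is flat against the vise. I'll retreat straight back, rise and verify.

```bash
python3 -m handwheel '[[[0.5,0,0],[0,0,0],0.2],[[0,0,0],[0,0,0],0.2],[[-10,0,0],[0,0,0],0.2],[[-20,0,0],[0,0,0],0.2],[[0,0,-40],[0,0,0],0.2],[[0,0,-40],[0,0,0],0.2],[[0,0,-40],[0,0,0],0.2],[[-10,0,-10],[0,0,0],0.2],[[0,0,0],[0,0,0],0.2],[[0,0,0],[0,0,0],0.2]]'|sed -n '1,4p'; python3 - <<'E'
from h import *
im=vision.get_image('wrist'); cv2.imwrite('pics/w7.png',im)
for c in tray(im):
  a=cv2.approxPolyDP(c,4,True)[:,0]; print(cv2.contourArea(c),[(p.tolist(),wray(p,.018)[:2].tolist()) for p in a])
i=im.astype(int)
m=((i[:,:,0]>i[:,:,2]+40)&(i[:,:,0]>70)).astype(np.uint8)
for c in cv2.findContours(m,0,2)[0]:
  if cv2.contourArea(c)>100: 
    x,y,ww,h=cv2.boundingRect(c); print("blue",(x,y,ww,h),wray([x+ww/2,y],.0375),wray([x+ww/2,y+h],.0375),wray([x,y+h/2],.0375),wray([x+ww,y+h/2],.0375))
m=(im.min(2)>115)&(abs(i[:,:,0]-i[:,:,2])<25)
for c in cv2.findContours(m.astype(np.uint8),0,2)[0]:
  if cv2.contourArea(c)>40:
    x,y,ww,h=cv2.boundingRect(c); print("bright",(x,y,ww,h),wray([x,y+h/2],.056),wray([x+ww,y+h/2],.056),"as bolt",wray([x+ww/2,y+h/2],.014))
E
```

```text
clock: 30.2
position: [0.5221, 0.0444, 0.1017]
ee_rot: [-0.0, 1.0, 0.003, -0.001]
contact_force: [0.8, 0.0, -0.5]
2086.5 [([274, 332], [0.4381, 0.0744]), ([274, 346], [0.4241, 0.0751]), ([340, 356], [0.4142, 0.0202]), ([343, 362], [0.4077, 0.0174]), ([332, 393], [0.3717, 0.0256]), ([273, 385], [0.3807, 0.0781]), ([273, 375], [0.3926, 0.0775]), ([267, 375], [0.3923, 0.0828]), ([260, 393], [0.3703, 0.0905]), ([335, 403], [0.3589, 0.0224]), ([350, 358], [0.4119, 0.0117]), ([355, 357], [0.4129, 0.0075]), ([354, 345], [0.4254, 0.0091])]
3736.0 [([426, 309], [0.4584, -0.048]), ([416, 350], [0.418, -0.045]), ([431, 353], [0.4138, -0.0593]), ([428, 342], [0.4258, -0.0546]), ([439, 324], [0.4435, -0.0617]), ([443, 343], [0.4237, -0.0687]), ([463, 347], [0.4178, -0.089]), ([499, 372], [0.3836, -0.1357]), ([518, 327], [0.4344, -0.1421]), ([512, 314], [0.4488, -0.1315])]
10321.0 [([248, 78], [0.6314, 0.0875]), ([250, 162], [0.5732, 0.087]), ([378, 160], [0.5751, -0.0012]), ([380, 78], [0.6319, -0.0012]), ([328, 76], [0.632, 0.0338]), ([326, 107], [0.6107, 0.035]), ([302, 106], [0.6113, 0.0511]),
[... 503 characters left out ...]
0.4552 0.0052 0.056 ] [ 0.4548 -0.0069  0.056 ] as bolt [ 0.4263 -0.0095  0.014 ]
bright (244, 335, 15, 12) [0.4544 0.0915 0.056 ] [0.4548 0.0807 0.056 ] as bolt [0.4258 0.0944 0.014 ]
bright (46, 223, 42, 56) [0.5195 0.2451 0.056 ] [0.5204 0.2029 0.056 ] as bolt [0.5038 0.258  0.014 ]
bright (418, 30, 20, 21) [ 0.6521 -0.0171  0.056 ] [ 0.6535 -0.0295  0.056 ] as bolt [ 0.6625 -0.0363  0.014 ]
bright (191, 30, 21, 21) [0.6526 0.1155 0.056 ] [0.6513 0.1025 0.056 ] as bolt [0.6615 0.1216 0.014 ]
bright (326, 0, 6, 67) [0.6531 0.0365 0.056 ] [0.6531 0.0331 0.056 ] as bolt [0.6629 0.0331 0.014 ]
bright (214, 0, 89, 68) [0.6553 0.1013 0.056 ] [0.6527 0.0496 0.056 ] as bolt [0.6632 0.0811 0.014 ]
```

Everything checks out:
- **Tray:** its front is at x = 0.632, against the vise front at 0.632. Its centre is at y = 0.043, with the cap at 0.0427, and it is square.
- **Jaw:** its gripping face is at y = 0.0496, against the cap.
- **Cap:** it is where it lay.

```bash
python3 -c "
from rig import manip
print(manip.sign_off())"
```

```text
the job is handed in; nothing more can be done
None
```

The job is handed in at about 30 s: the jaw is closed on the cap and the tray is flat against the vise front, centred under the cap, both checked by camera. The hand-in gave no verdict. While finding the finger height I briefly pressed the jaw top with about 47 N, probably with the fingertips, but if it counts as the gripper body it breaks the 40 N limit.

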